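Fit and hold the bayonet lamp of a microscope light base

ROBOT

A 6-joint arm with a two-finger parallel gripper is mounted at the origin on the work surface. World frame = base frame: x ahead of the robot, y to its left, z up, the work surface at z = 0. Lengths are in mm, angles in rad, forces in N, time in s.
With the tool pointing down it reaches from about 275 to 750 mm from the base axis. Payload 10.2 kg.
Tool frame: the origin (TCP) lies at the very end of the fingers, on their centre line; the grasp point (between the pads) lies 19 mm behind it; z points along the fingers, y is the direction in which the jaws open and shut (so a half turn about z gives the same grasp; the last joint's range is limited). The gripper opens to 85 mm and grips with 20 to 120 N. Pads are 22 mm wide; open, the fingers measure 114 mm over their backs; the gripper's body (76 mm by 85 mm) begins 54 mm behind the grasp point. The pads swing forward as they close: fully open they stand 13 mm farther back than shut.
Start: joints at [1.01, 0.313, 1.498, -0, 1.331, -0.223], TCP at [174.004, 495.332, 204.694] pointing down, gripper open.
Joint ranges: [-2.94, 2.94], [-0.97, 2.17], [0.19, 2.56], [-1.23, 4.37], [0.02, 3.11], [-2.88, 2.88]. Speed limits (rad/s): [2.39, 2.39, 3.01, 3.14, 3.14, 3.14].

INTERFACE

Orientations are given as a unit quaternion [w, x, y, z].
In Python, from rig import * gives the robot as it stands. The module is installed in compiled form; this text tells all that it offers.
- The arm moves only by the shell command python3 -m crank 'ROWS' [FORCE]. ROWS is a JSON object of lists of equal length, an entry for each row: "dp": the shift along the world's x, y, z in cm, a list of three; "delta_rot": the turn, a rotation vector about the world's x, y, z in degrees, a list of three; "claw": the closure in counts, from 0 (fully open) to 255 (shut). A call has 1 to 10 rows; each row shifts and turns the commanded pose from where the row before left it; what a row does not reach is not made up. A row lasts 1/10 s, in which the tool goes at most 50 mm and 8.59 degrees, less where a joint would pass 70% of its speed; a pose out of reach is approached as far as the arm can. A call is refused whole if a number of a shift passes 5 or a number of a turn 8.59, either way. A call with a gripper value outside its range is refused whole. The fingers move at their own pace and stop on an object; FORCE is the grip in N (left out, the last holds). Time passes only in rows, so rows that do not move let the fingers close. It gives the time, the measured TCP pose, the force and the opening at its end, in the units of the state.
- sense(): the state, without advancing time (a new reading comes with each control period).
- capture(name): name is "scene" or "side" or "wrist"; returns (picture, depth): 400x640x3 uint8, red, green, blue; 400x640 float32, mm along the optical axis (not along the pixel's ray), 0 where there is no reading.
- camera_model(name): a dict with "fx", "fy", "cx", "cy" (pixels), "cam_to_world" (4x4, takes a point from camera to world coordinates); the wrist camera has in their place "T_tool_cam" (4x4, takes a point from camera to tool coordinates, whose origin is the TCP and whose axes are the flange's). Camera axes: x right, y up, looking along -z (the intrinsics and any distortion apply to the point x, -y, -z); pixel columns grow to the right and rows downward; lengths in mm; the calibration is good to about 2 mm. A picture is of the moment at which its call begins: read the wrist's pose just before it. camera_model takes no time and is no camera call.
- finish_job(): hands the job in, once; it reports no verdict.
Trained networks look in the newest picture that a camera, given by its name, has taken for a name from the list of things; names that differ only in an ending like _2 or _b are one class to them, and where a whole thing is asked for, a point or a joint stands for the part that bears it (a point fixed in the world has none). Each returns a list of dicts, best first, with "p" (0 to 1); they miss things now and then, are a little off and sometimes report something else, mostly with a low value. They report only what shows in the picture. A call takes as long as a camera call. They do not tell look-alikes from the thing itself.
- boxes_of(camera, target): "centre" ([column, row] in pixels, amid what is visible of it).
- masks_of(camera, target): "region" (400x640 bool, what is visible of it) and "centre" ([column, row] in pixels, amid what is visible of it).
- pinpoint(camera, target): "centre" ([column, row] in pixels: a listed point, or the origin of a listed thing).
The state is a dict: "time_s": time; "joints": joint angles; "dq": joint speeds; "tau": joint torques, N m; "eef_pos": TCP position; "ee_rot": TCP orientation; "force": force on the tool from outside, world axes, zero at the start; "wrist_torque": the same for the moment, N m; "grip_width": opening from 0.0 (shut) to 1.0 (fully open).
Only numpy, scipy, OpenCV 4.12 (cv2) and the standard library are available. Lean on these libraries where they do the work, as an engineer would, in place of code of your own. Each camera call takes 0.05 s, during which the arm holds its last target.

TASK

On the microscope's low light base, first turn the two captive bolt knobs clockwise to their end stops so that the socket plate is clamped. Then take the lamp cartridge from its stand, push it lugs-down into the keyed socket against the spring, twist it a quarter turn clockwise to the stop and press it fully home, flange flush on the plate; finish while still gripping it and holding it there, because it springs up when let go. Leave the other things on the bench where they are.

Things in the scene. Friction and masses are not known exactly. Their poses are not given: they have to be found in the camera images.
- light_base: Fixed white box, 130 mm along its x, 220 mm along its y, 60 mm high, with an aluminium socket plate (110 x 200 mm, 8 mm thick) as its top. Origin under its centre, z up. It stands in the middle of the bench, yawed a little either way.
- socket (a point): Centre of the keyed opening, level with the plate's top, 60 mm above the table. z up; x along the slot. The opening is 24 mm (x) by 22 mm (y), crossed by a slot 42 mm long (along x) and 15 mm wide. The lamp's lugs are clear below the plate, free to turn, when its flange is less than 4 mm above the plate; with the flange flush on the plate it is fully home.
- receiver: Sprung receiver disc 38 mm wide under the opening; it turns with the lugs. Met with the flange 10 mm above the plate: the push then grows from 5 N to 12 N at flush. Clockwise (from above) the lamp turns from the slot's direction against a spring (up to 0.11 N m) to a stop after 1.5 to 1.6 rad; the other way is blocked. Let go, the lamp springs up 4 mm and part-way back. Origin on the disc's top.
- lamp_grip (a point): Point at which to grip the loose lamp cartridge (130 g), on its axis 32 mm above its flange's underside. Upright in its stand at the start, lugs down, this point 62 mm above the table. Flange 48 mm wide, 5 mm thick; above it, up to 50 mm, a black block 40 mm long along x, 28 mm wide along y (fingers close along y). z up. A half turn about z makes no difference.
- lamp_foot (a point): Lower end of the lamp, on its axis, 18 mm below the flange's underside (50 mm below lamp_grip). A round neck 16 mm in diameter runs down from the flange; at its foot two lugs form a bar 34 mm long along the lamp's x, 10 mm wide, 6 mm high (the grip block's long side runs the same way).
- lamp_stand: Fixed grey block 70 x 70 x 30 mm with a hole 40 mm wide, 22 mm deep, in which the lamp stands, flange on its top. Left or right of the light base. Origin under its centre.
- bolt_left (a joint): Angle of the left captive bolt knob (rad): grows as it is turned clockwise seen from above, end stop at 1.4; starts between 0 and 0.4. It stays where it is left; friction 0.06 N m. The bar lies along the light base's x at 0.
- bolt_right (a joint): The same for the right captive bolt knob.
- bolt_left_grip (a point): Point on the axis of the left bolt knob at which to grip it, 28 mm above the plate and 75 mm from the socket along the light base's +y. The knob is a black bar 36 mm long along its own x, 12 mm wide along its own y (fingers close along y), from 12 to 36 mm above the plate, on a 12 mm shank. Its frame turns with the knob.
- bolt_right_grip (a point): The same for the right bolt knob, 75 mm from the socket along the light base's -y.
- slide_rack: Bystander: fixed white rack of glass slides, 80 x 60 x 30 mm, origin under its centre; on the other side of the light base from the lamp stand.
- eyepiece: Bystander: loose standing black eyepiece, 34 mm in diameter, 58 mm high, origin under its centre.
- objective: Bystander: loose standing steel objective, 32 mm in diameter, 36 mm high, origin under its centre.
- dish: Bystander: loose shallow glass dish, 84 mm in diameter, 14 mm high, origin under its centre.
- jar: Bystander: loose amber jar, 48 mm in diameter, 55 mm high, origin under its centre.
- screwdriver: Bystander: loose screwdriver 150 mm long, lying beyond the light base.
- brush: Bystander: loose brush 140 mm long, lying to the right near the robot.
There are look-alikes about, which are no part of the job. What is shaped like the part that bears lamp_grip but green or red is not meant.

How it is judged (in metres and radians):
On the way, in this order (a step that is already met when the one before it is completed fails the run):
1. both bolt knobs are turned clockwise to their end stops (value of joint each of bolt_left, bolt_right above 1.3 rad), for 0.2 s.
2. the lamp is pushed into the socket with its lugs in line with the slot, lugs below the plate (z of lamp_grip in the frame of socket below 0.0375 m and horizontal distance between lamp_grip and socket below 0.006 m and angle between the x axis of lamp_grip and the x axis of socket, either way round below 0.6 rad), for 0.05 s.
3. the lamp is twisted a quarter turn to the stop and pressed flush (z of lamp_grip in the frame of socket between 0.028 and 0.034 m and horizontal distance between lamp_grip and socket below 0.006 m and angle between lamp_grip's own z axis and vertical below 0.12 rad and angle between the x axis of lamp_grip and the x axis of socket, either way round above 1.3 rad), for 0.2 s.
At the end, for the whole second after the job is handed in: Both bolt knobs within 0.1 rad of their stops (above 1.3); lamp upright (0.12 rad), within 6 mm of the socket axis, twisted at least 1.3 rad from the slot, flange within 2 mm of flush on the plate (let go, it springs up 4 mm), at rest, fingers still gripping it (all of step 1 and all of step 3 and contact force between the fingers and lamp above 2 N and linear speed of lamp below 0.03 m/s); the arm keeps its last pose, push and grip.
It fails at once if a bystander is moved by more than 30 mm (distance of any of eyepiece, objective, dish, jar, screwdriver, brush from where it was at the start of the episode above 0.03 m).
It also fails if it takes over 61 s, if anything falls off the work surface, if the arm or the gripper's body presses on something with over 40 N, if the wrist force passes 120 N, or if a joint passes its speed limit or range.

## Working session

There is one attempt and no reset: what is moved stays moved. The work goes in short steps, Python scripts to look and compute and a shell command to move; the robot and the scene stay as the last step left them, time stands still between calls to the robot, and variables do not carry over. Pictures are saved under pics/ and viewed, and the job is handed in when it is done.

```bash
mkdir -p pics; cat > h.py <<'E'
from rig import *
import numpy as np, cv2
from scipy.spatial.transform import Rotation as R
def unproj(cam,px,d,T=None):
    m=camera_model(cam); x=(px[0]-m['cx'])/m['fx']*d; y=(px[1]-m['cy'])/m['fy']*d
    M=np.array(m['cam_to_world']) if T is None else T
    return (M@np.array([x,-y,-d,1]))[:3]
def onz(cam,px,z,T=None):
    a=unproj(cam,px,100,T);b=unproj(cam,px,1000,T)
    return a+(b-a)*(z-a[2])/(b[2]-a[2])
def proj(cam,p,T=None):
    m=camera_model(cam);M=np.array(m['cam_to_world']) if T is None else T
    c=np.linalg.inv(M)@np.append(p,1); return np.array([m['cx']+m['fx']*c[0]/-c[2], m['cy']-m['fy']*c[1]/-c[2]])
def wristT(s):
    q=s['ee_rot'];T=np.eye(4);T[:3,:3]=R.from_quat([q[1],q[2],q[3],q[0]]).as_matrix();T[:3,3]=s['eef_pos']
    return T@np.array(camera_model('wrist')['T_tool_cam'])
def save(n,im): cv2.imwrite('pics/'+n,im[:,:,::-1])
E
python3 - <<'E'
from h import *
s=sense();print(s)
for c in ['scene','side','wrist']:
    im,d=capture(c);save(c+'0.png',im);np.save(c+'0.npy',d);print(c,{k:np.round(v,3).tolist() for k,v in camera_model(c).items()})
E
```

```text
{'time_s': 0.0, 'joints': array([ 1.00960524e+00,  3.13421600e-01,  1.49845121e+00, -1.84838985e-05,
        1.33099899e+00, -2.23426368e-01]), 'dq': array([ 1.14624282e-03,  1.22663774e-03, -3.20030977e-05, -1.20492416e-03,
       -1.51524287e-03, -9.58949171e-04]), 'tau': array([-1.17176191e-03, -4.12258458e+01, -2.59744585e+01, -2.35593934e-04,
        4.11848261e-03,  9.16201174e-06]), 'eef_pos': array([173.84118752, 495.06796197, 204.14431254]), 'ee_rot': array([-2.36229221e-04,  1.68078510e-01,  9.85773405e-01, -5.94415849e-04]), 'force': array([-0.42603517, -0.72177431,  0.45288869]), 'wrist_torque': array([-0.04911285, -0.01958495,  0.07961787]), 'grip_width': 0.9969441871583863}
scene {'fx': 363.872, 'fy': 363.872, 'cx': 315.111, 'cy': 195.612, 'cam_to_world': [[-0.09, -0.504, 0.859, 1415.672], [0.996, -0.042, 0.08, 94.242], [-0.004, 0.863, 0.505, 614.009], [0.0, 0.0, 0.0, 1.0]]}
side {'fx': 404.85, 'fy': 404.85, 'cx': 315.696, 'cy': 201.236, 'cam_to_world': [[0.958, 0.209, -0.199, 358.759], [-0.288, 0.732, -0.617, -534.691], [0.016, 0.648, 0.761, 747.514], [0.0, 0.0, 0.0, 1.0]]}
wrist {'fx': 304.311, 'fy': 304.311, 'cx': 324.619, 'cy': 196.738, 'T_tool_cam': [[0.0, 0.957, 0.29, 73.795], [1.0, -0.0, -0.0, -0.101], [0.0, 0.29, -0.957, -168.632], [0.0, 0.0, 0.0, 1.0]]}
```

View pics/scene0.png

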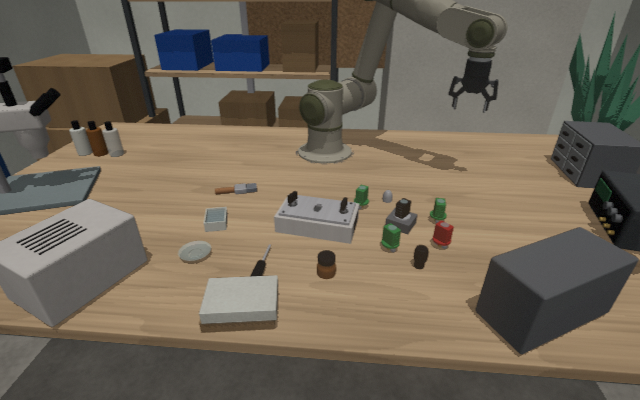

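View pics/side0.png

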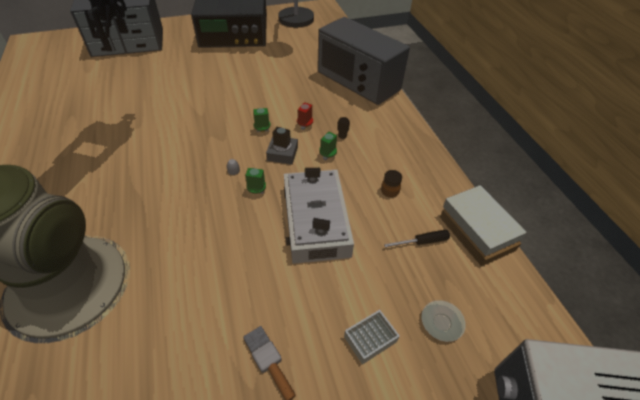

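View pics/wrist0.png

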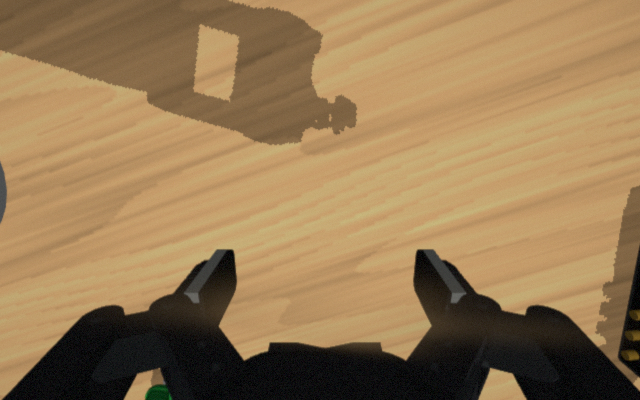

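Scene view: the black lamp is in its grey stand at (402,212). The light base is at (318,215), with its knobs at (293,199) and (344,206). 

Candidates for lamp_grip in the scene view:
- black in stand: (402,207)
- green: (362,195), (391,236), (439,208)
- red: (443,234)

I choose the black one, which is at (282,138) in the side view. Next I measure it and check a close crop.

```bash
python3 - <<'E'
from h import *
hz={'lamp_grip':62,'socket':60,'bolt_left_grip':88,'bolt_right_grip':88,'light_base':0,'lamp_stand':0}
for c in ['scene','side']:
    im,d=capture(c)
    for t,z in hz.items():
        for r in pinpoint(c,t)[:6]:
            if r['p']>.2: print(c,t,np.round(r['centre'],1),round(r['p'],2),onz(c,r['centre'],z).round(1))
    if c=='side':
        cr=im[90:280,220:380]; save('sidecrop.png',cv2.resize(cr,None,fx=3.1,fy=3.1,interpolation=3))
    else:
        cr=im[170:260,260:470]; save('scenecrop.png',cv2.resize(cr,None,fx=3.6,fy=3.6,interpolation=3))
print(sense()['time_s'])
E
```

```text
scene lamp_grip [442.6 205.2] 0.86 [500.5 376.2  62. ]
scene lamp_grip [360.7 192.2] 0.81 [444.8 143.9  62. ]
scene lamp_grip [391.5 230.1] 0.7 [635.8 219.5  62. ]
scene lamp_grip [399.8 205. ] 0.63 [509.7 254.3  62. ]
scene socket [316.5 208.6] 0.9 [545.9  17.4  60. ]
scene bolt_left_grip [236.6 188.1] 0.73 [ 496.6 -225.1   88. ]
scene bolt_left_grip [343.9 199.9] 0.54 [538.1  93.9  88. ]
scene bolt_right_grip [294.5 197.3] 0.5 [535.5 -46.1  88. ]
scene light_base [343.9 200.8] 0.67 [396.9  93.9   0. ]
scene light_base [320.2 229.3] 0.58 [561.7  29.4   0. ]
scene lamp_stand [400.4 221.7] 0.53 [503.  263.8   0. ]
side lamp_grip [283.7 132.8] 0.76 [524.8 267.   62. ]
side lamp_grip [300.2 111.7] 0.75 [589.4 340.9  62. ]
side lamp_grip [254.9 175.6] 0.72 [423.2 135.7  62. ]
side lamp_grip [261.6 116.2] 0.7 [483.8 349.8  62. ]
side lamp_grip [328.5 141.7] 0.65 [626.1 202.6  62. ]
side socket [316.9 201.2] 0.69 [540.6  22.   60. ]
side socket [368.9 336.8] 0.3 [ 537.9 -299.3   60. ]
side bolt_left_grip [312.7 172.1] 0.61 [549.3  85.4  88. ]
side bolt_right_grip [322.3 223.1] 0.65 [526.8 -60.   88. ]
side light_base [316.8 219.8] 0.64 [539.8  16.1   0. ]
side lamp_stand [284.3 156.3] 0.68 [518.4 245.4   0. ]
0.85
```

View pics/sidecrop.png

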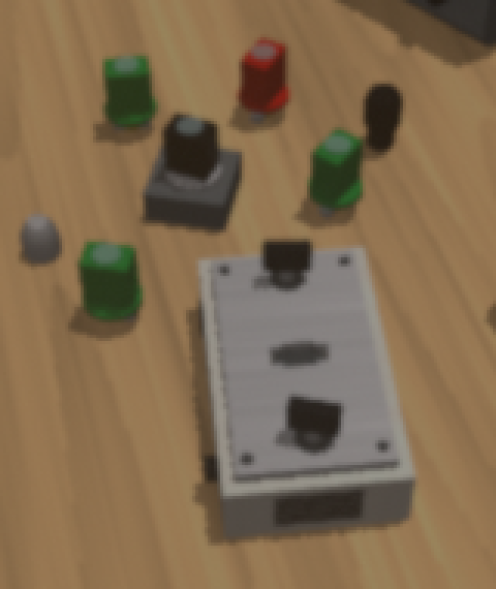

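View pics/scenecrop.png

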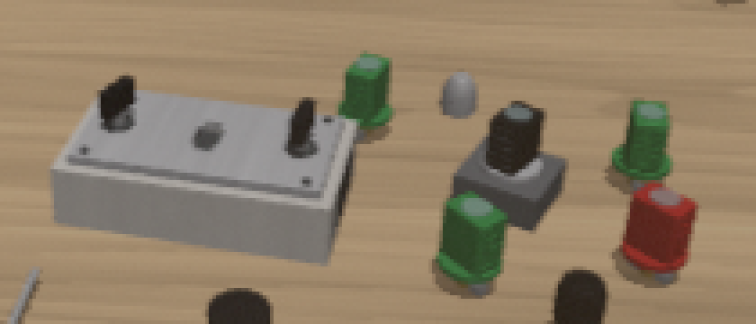

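The crops confirm it: the black block with a grey top stands in the grey stand. The green and red ones stand on the table. Next I get a wrist view over the base.

```bash
python3 -m crank '{"dp":[[4.1,-4.7,0.1],[4.1,-4.7,0.1],[4.1,-4.7,0.1],[4.1,-4.7,0.1],[4.1,-4.7,0.1],[4.1,-4.7,0.1],[4.1,-4.7,0.1],[4.1,-4.7,0.1],[4.1,-4.7,0.1],[4.1,-4.7,0.1]],"delta_rot":[[0,0,1.4],[0,0,1.4],[0,0,1.4],[0,0,1.4],[0,0,1.4],[0,0,1.4],[0,0,1.4],[0,0,1.4],[0,0,1.4],[0,0,1.4]],"claw":[0,0,0,0,0,0,0,0,0,0]}' 40
python3 -m crank '{"dp":[[0,0,0],[0,0,0],[0,0,0]],"delta_rot":[[0,0,0],[0,0,0],[0,0,0]],"claw":[0,0,0]}'
python3 - <<'E'
from h import *
s=sense();print(s['eef_pos'],s['joints'])
T=wristT(s);im,d=capture('wrist');save('w1.png',im);np.save('w1d.npy',d);np.save('w1T.npy',T)
hz={'socket':60,'bolt_left_grip':88,'bolt_right_grip':88,'lamp_grip':62}
for t,z in hz.items():
    for r in pinpoint('wrist',t)[:3]: print(t,np.round(r['centre'],1),round(r['p'],2),onz('wrist',r['centre'],z,T).round(1))
E
```

```text
time_s: 1.85
eef_pos: [503.8, 116.7, 212.9]
ee_rot: [0.0, 0.046, 0.999, 0.0]
force: [2.0, 1.4, 0.7]
grip_width: 0.997
time_s: 2.15
eef_pos: [502.1, 119.3, 212.7]
ee_rot: [-0.0, 0.046, 0.999, 0.0]
force: [-0.4, 0.6, 0.1]
grip_width: 1.0
[502.12214657 119.28884201 212.74905718] [ 5.85271516e-03  2.87314912e-01  1.51074722e+00  1.74896959e-04
  1.34372370e+00 -1.47222785e+00]
socket [237.5 211. ] 0.69 [533.2  18.3  60. ]
bolt_left_grip [302.  228.3] 0.93 [549.1  91.2  88. ]
bolt_right_grip [156.5 216.9] 0.81 [522.7 -56.3  88. ]
lamp_grip [555.3 135.6] 0.75 [481.3 360.6  62. ]
lamp_grip [531.3 240.8] 0.73 [599.5 348.2  62. ]
lamp_grip [456.4 174.4] 0.64 [513.1 260.1  62. ]
```

View pics/w1.png

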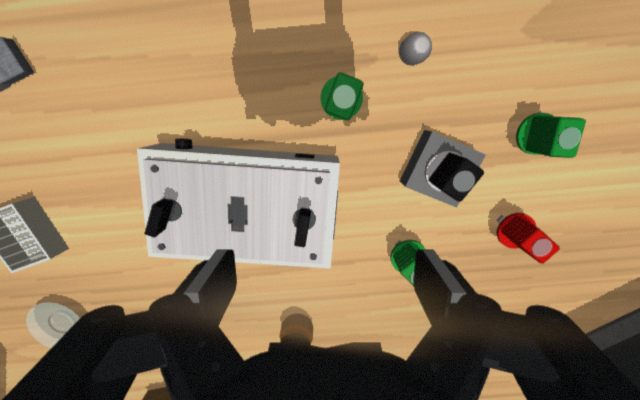

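The wrist view shows the base at centre-left, with knobs at (158,216) and (302,228) and the slot at (238,213). The black lamp in its stand is at (452,175). I get angles and centres from the depth.

```bash
cat >> h.py <<'E'
def cloud(d,T):
    m=camera_model('wrist');v,u=np.mgrid[:400,:640]
    P=np.stack([(u-m['cx'])/m['fx']*d,-(v-m['cy'])/m['fy']*d,-d,np.ones_like(d)],-1)
    W=(P@T.T)[...,:3]; W[d==0]=np.nan; return W
def rect(Q):
    (c,sz,a)=cv2.minAreaRect(Q[:,:2].astype(np.float32)); b=cv2.boxPoints((c,sz,a)); e=b[1]-b[0];f=b[2]-b[1]
    if np.linalg.norm(f)>np.linalg.norm(e): e=f
    return np.round(c,1),np.round(sorted(sz),1),round(float(np.degrees(np.arctan2(e[1],e[0]))),1)
E
python3 - <<'E'
from h import *
d=np.load('w1d.npy');T=np.load('w1T.npy');W=cloud(d,T);z=W[...,2];im=cv2.imread('pics/w1.png')
m=np.zeros((400,640),np.uint8)
for r,(n,c,lo,hi) in {'plate':0,}.items() if False else []: pass
def sel(c,rad,lo,hi): return W[(np.hypot(W[...,0]-c[0],W[...,1]-c[1])<rad)&(z>lo)&(z<hi)]
for n,c,rad,lo,hi in [('plate',(536,17),140,52,68),('bl',(549,91),35,75,105),('br',(523,-56),35,75,105),('bltop',(549,91),35,91,105),('brtop',(523,-56),35,91,105),('lamp',(513,260),35,70,90),('lampall',(513,260),35,40,90),('stand',(513,255),55,22,36)]:
    Q=sel(c,rad,lo,hi); print(n,len(Q),rect(Q),np.median(Q,0).round(1),Q[:,2].max().round(1))
g=cv2.cvtColor(im,cv2.COLOR_BGR2GRAY)
cv2.imwrite('pics/slot.png',cv2.resize(im[140:280,120:350],None,fx=3.4,fy=3.4,interpolation=2))
cv2.imwrite('pics/lamp.png',cv2.resize(im[110:220,390:500],None,fx=5,fy=5,interpolation=2))
E
```

```text
plate 15897 (array([536.3,  17.3]), array([129.9, 219.5]), 80.5) [528.7  19.6  59.5] 67.4
bl 451 (array([548.4,  91.3]), array([11.9, 35.8]), -14.9) [544.7  92.2  95.1] 97.2
br 683 (array([524., -56.]), array([12.3, 37. ]), -27.6) [521.8 -52.7  94.5] 97.2
bltop 389 (array([548.5,  91.3]), array([11.9, 35.7]), -14.9) [547.4  91.6  95.3] 97.2
brtop 437 (array([524.1, -56.2]), array([12.1, 36.6]), -27.6) [523.  -54.9  95.2] 97.2
lamp 1156 (array([515. , 259.2]), array([28.6, 41.1]), -37.8) [513.6 257.4  79.4] 82.2
lampall 1592 (array([515. , 259.2]), array([28.6, 41.2]), -37.8) [511.7 255.   78.7] 82.2
stand 2142 (array([515.4, 259.4]), array([70.1, 71.2]), 62.6) [502.9 245.7  29.5] 36.0
```

View pics/slot.png

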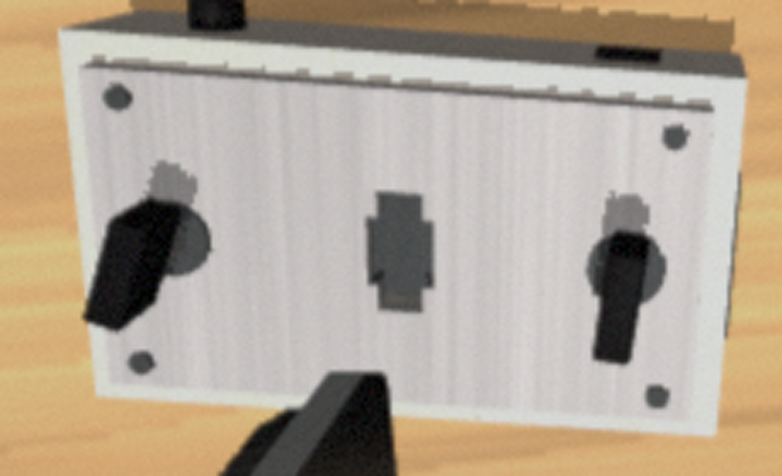

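View pics/lamp.png

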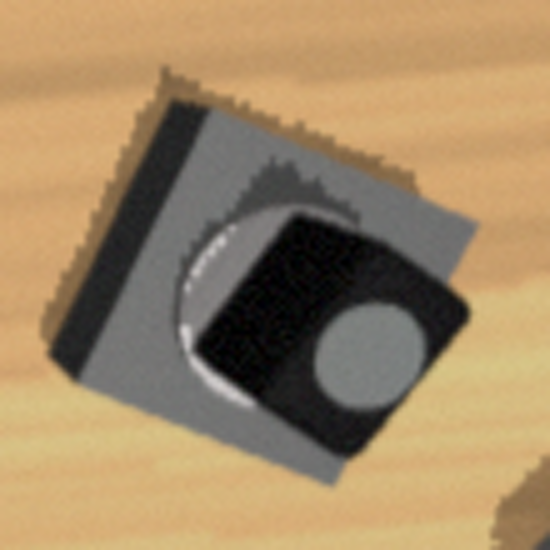

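The sizes match: plate 130x220, knob bars 36x12, lamp 41x28.6.
- **Base:** yaw −9.5°, socket at (536.3, 17.3).
- **bolt_left:** at 0.09 rad.
- **bolt_right:** at 0.32 rad.
- **Lamp:** at (515, 259.2), long axis yaw −37.8°.

Left knob first.

```bash
python3 -m crank '{"dp":[[2.3,-1.4,-2],[2.3,-1.4,-2],[0,0,-3.3],[0,0,-3.3],[0,0,-3.3],[0,0,0],[0,0,0]],"delta_rot":[[0,0,-3.2],[0,0,-3.2],[0,0,-3.2],[0,0,0],[0,0,0],[0,0,0],[0,0,0]],"claw":[0,0,0,0,0,0,0]}' 50
python3 -c "
from h import *
s=sense();print(s['joints'].round(3))"
```

```text
time_s: 3.1
eef_pos: [548.9, 90.9, 74.7]
ee_rot: [0.0, 0.13, 0.992, 0.0]
force: [-0.9, 0.2, 0.7]
grip_width: 1.0
[-0.047  0.513  1.565 -0.     1.063 -1.357]
```

```bash
python3 -m crank '{"dp":[[0,0,-0.2],[0,0,0],[0,0,0],[0,0,0],[0,0,0],[0,0,0]],"delta_rot":[[0,0,0],[0,0,0],[0,0,0],[0,0,0],[0,0,0],[0,0,0]],"claw":[255,255,255,255,255,255]}' 50
python3 -m crank '{"dp":[[0,0,0],[0,0,0],[0,0,0],[0,0,0],[0,0,0],[0,0,0],[0,0,0],[0,0,0],[0,0,0],[0,0,0]],"delta_rot":[[0,0,-8],[0,0,-8],[0,0,-8],[0,0,-8],[0,0,-8],[0,0,-8],[0,0,-8],[0,0,-8],[0,0,-8],[0,0,-5]],"claw":[255,255,255,255,255,255,255,255,255,255]}'
python3 -m crank '{"dp":[[0,0,0],[0,0,0]],"delta_rot":[[0,0,0],[0,0,0]],"claw":[255,255]}'
python3 -c "
from h import *
s=sense();print(s['joints'].round(3),s['force'],s['wrist_torque'])"
```

```text
time_s: 3.7
eef_pos: [548.7, 90.6, 71.8]
ee_rot: [0.0, 0.13, 0.991, 0.0]
force: [-0.4, -0.8, -0.5]
grip_width: 0.003
time_s: 4.7
eef_pos: [548.7, 90.6, 71.7]
ee_rot: [-0.0, 0.721, 0.693, -0.0]
force: [0.6, 0.1, 0.1]
grip_width: -0.002
time_s: 4.9
eef_pos: [548.6, 90.6, 71.7]
ee_rot: [-0.0, 0.718, 0.696, -0.0]
force: [0.2, 0.1, -0.8]
grip_width: -0.003
[-0.047  0.517  1.568  0.     1.057 -0.015] [ 0.17962035  0.11522445 -0.84068996] [-0.02843948 -0.01511145 -0.03345626]
```

The fingers shut completely, so the knob was not between them. I look.

```bash
python3 - <<'E'
from h import *
for c in ['scene','side','wrist']:
    im,d=capture(c)
    cr={'scene':im[150:260,240:450],'side':im[90:280,200:400],'wrist':im}[c]
    save(c+'2.png',cv2.resize(cr,None,fx=3 if c!='wrist' else 1,fy=3 if c!='wrist' else 1))
E
```

```text
(no output)
```

View pics/side2.png

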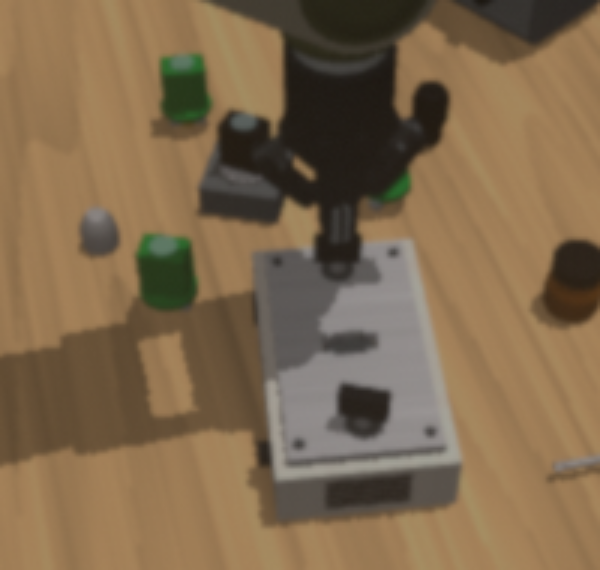

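View pics/wrist2.png

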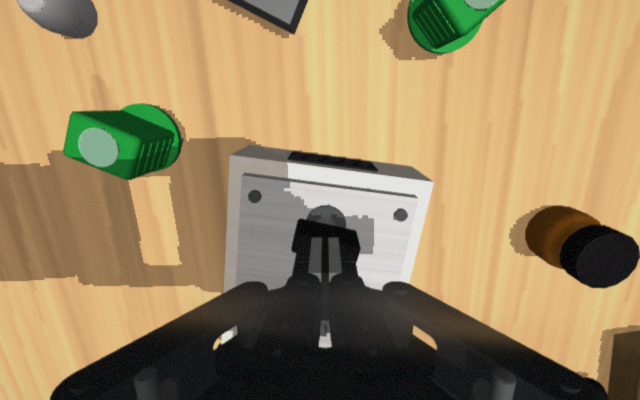

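View pics/scene2.png

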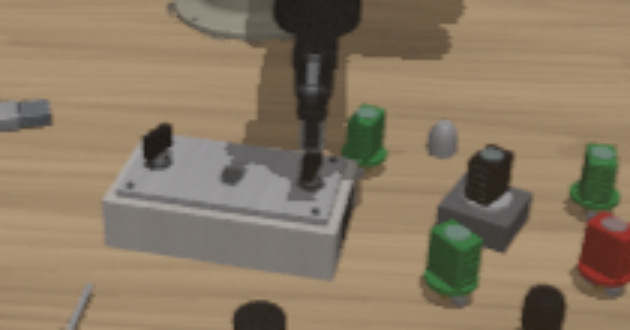

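```bash
python3 - <<'E'
from h import *
s=sense();T=wristT(s);im,d=capture('wrist')
print('tcp px',proj('wrist',s['eef_pos'],T))
W=cloud(d,T)
for v in range(210,330,8):
    print(v,[ (W[v,u].round(0).tolist()) for u in (305,325,345)])
save('wc.png',cv2.resize(im[190:350,220:430],None,fx=3.5,fy=3.5))
E
```

```text
tcp px [324.55445186 232.78672731]
210 [[537.0, 101.0, 60.0], [549.0, 101.0, 61.0], [562.0, 101.0, 60.0]]
218 [[536.0, 96.0, 59.0], [549.0, 98.0, 65.0], [562.0, 95.0, 60.0]]
226 [[538.0, 100.0, 84.0], [549.0, 97.0, 78.0], [562.0, 91.0, 63.0]]
234 [[539.0, 100.0, 95.0], [549.0, 98.0, 90.0], [560.0, 94.0, 83.0]]
242 [[539.0, 97.0, 96.0], [549.0, 102.0, 108.0], [560.0, 95.0, 94.0]]
250 [[539.0, 98.0, 108.0], [549.0, 101.0, 115.0], [559.0, 97.0, 108.0]]
258 [[540.0, 98.0, 117.0], [549.0, 101.0, 122.0], [558.0, 97.0, 115.0]]
266 [[540.0, 98.0, 124.0], [549.0, 101.0, 130.0], [558.0, 97.0, 123.0]]
274 [[542.0, 105.0, 141.0], [549.0, 101.0, 136.0], [557.0, 104.0, 140.0]]
282 [[542.0, 104.0, 145.0], [549.0, 97.0, 135.0], [556.0, 103.0, 144.0]]
290 [[542.0, 103.0, 149.0], [549.0, 94.0, 136.0], [556.0, 103.0, 149.0]]
298 [[542.0, 102.0, 153.0], [549.0, 90.0, 136.0], [556.0, 102.0, 153.0]]
306 [[543.0, 107.0, 163.0], [549.0, 86.0, 135.0], [555.0, 107.0, 164.0]]
314 [[544.0, 108.0, 168.0], [549.0, 82.0, 135.0], [555.0, 108.0, 168.0]]
322 [[544.0, 107.0, 170.0], [546.0, 11.0, 52.0], [555.0, 107.0, 171.0]]
```

View pics/wc.png

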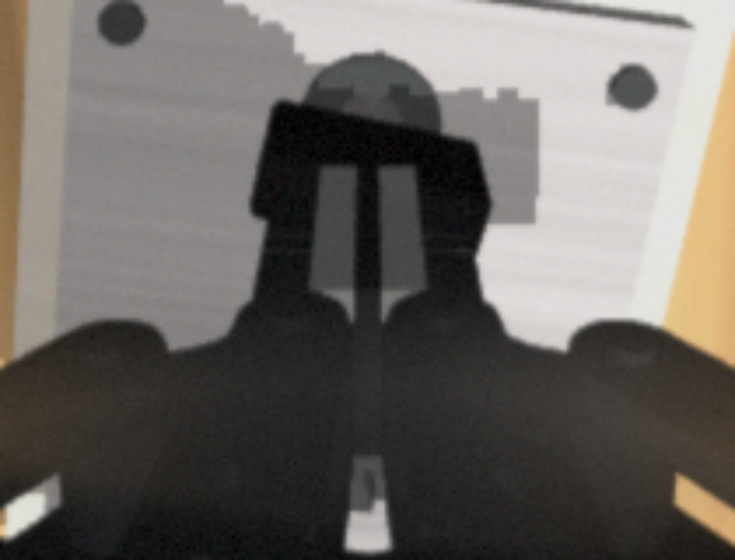

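```bash
python3 - <<'E'
from h import *
TC=np.array(camera_model('wrist')['T_tool_cam'])
d=np.load('w1d.npy');W=cloud(d,TC)
M=(W[...,2]>-80)&(W[...,2]<30)&(np.abs(W[...,1])<70)&(np.abs(W[...,0])<40)
v,u=np.nonzero(M)
Q=W[M];i=np.argsort(-Q[:,2])
print('open: max tool z',Q[i[:8]].round(1).tolist(),[(u[k],v[k]) for k in i[:8]])
s=sense();im,d=capture('wrist');np.save('w3d.npy',d);W=cloud(d,TC)
for vv in range(222,280,4): print(vv,[W[vv,uu].round(1).tolist() for uu in (296,312,318,325,332,338)])
print(s['grip_width'])
E
```

```text
open: max tool z [[4.5, 43.1, -37.9], [3.7, -43.2, -38.3], [-6.4, 42.9, -38.7], [-6.9, 42.9, -38.7], [-8.5, -43.1, -38.8], [6.6, -43.2, -38.8], [-1.3, -42.9, -38.9], [-6.1, -42.8, -39.0]] [(np.int64(415), np.int64(256)), (np.int64(234), np.int64(258)), (np.int64(413), np.int64(277)), (np.int64(413), np.int64(278)), (np.int64(236), np.int64(281)), (np.int64(233), np.int64(253)), (np.int64(235), np.int64(268)), (np.int64(236), np.int64(277))]
222 [[2.5, -18.1, 11.4], [9.0, -7.2, -5.1], [7.6, -3.9, -1.6], [6.7, 0.3, 0.7], [4.9, 4.6, 5.2], [2.5, 8.5, 11.3]]
226 [[9.6, -15.8, -12.6], [9.0, -7.0, -11.3], [7.6, -3.7, -7.8], [7.0, 0.3, -6.4], [5.9, 4.3, -3.6], [4.8, 8.0, -1.1]]
230 [[10.0, -15.2, -19.2], [8.6, -6.8, -16.0], [8.3, -3.6, -15.2], [7.1, 0.2, -12.5], [6.2, 4.2, -10.4], [5.2, 7.7, -8.0]]
234 [[9.9, -14.7, -24.2], [8.9, -6.6, -21.9], [8.1, -3.5, -20.2], [7.0, 0.2, -17.6], [5.9, 4.1, -15.2], [5.8, 7.4, -14.9]]
238 [[7.1, -14.9, -23.1], [11.2, -6.2, -31.9], [10.7, -3.3, -30.9], [10.7, 0.2, -30.9], [10.8, 3.6, -31.1], [4.8, 7.2, -18.0]]
242 [[5.2, -14.9, -23.8], [10.9, -6.0, -36.0], [
[... 551 characters left out ...]
 [11.0, 3.1, -51.9], [10.8, 5.7, -51.5]]
262 [[7.4, -12.6, -48.8], [11.4, -5.2, -56.0], [11.4, -2.8, -56.0], [10.9, 0.1, -55.2], [11.3, 3.0, -55.8], [10.7, 5.6, -54.8]]
266 [[6.4, -12.5, -50.5], [10.8, -5.2, -58.3], [11.0, -2.7, -58.7], [11.1, 0.1, -58.8], [10.9, 3.0, -58.5], [10.4, 5.5, -57.6]]
270 [[6.9, -12.1, -54.8], [11.3, -5.0, -62.3], [10.4, -2.7, -60.7], [10.4, 0.1, -60.8], [11.2, 2.9, -62.2], [11.6, 5.2, -62.8]]
274 [[12.0, -10.9, -66.4], [12.5, -4.8, -67.2], [10.3, -2.6, -63.5], [10.6, 0.1, -64.0], [nan, nan, nan], [11.5, 5.1, -65.6]]
278 [[13.2, -10.5, -71.1], [12.2, -4.7, -69.5], [11.9, -2.5, -68.9], [8.1, 0.1, -62.9], [12.1, 2.7, -69.4], [11.3, 5.0, -68.1]]
-0.004167646020599564
```

The wrist depth shows the real fingertips end about 25 mm short of the reported TCP when shut, and 38 mm short when open. They shut just above the knob at z ≈ 97 without touching anything. So I turn back, go about 27 mm lower, and take a look before gripping.

```bash
python3 -m crank '{"dp":[[0,0,1],[0,0,0],[0,0,0],[0,0,0],[0,0,0],[0,0,0],[0,0,0],[0,0.07,-1],[0,0,-1.3],[0,0,-1.3]],"delta_rot":[[0,0,8.5],[0,0,8.5],[0,0,8.5],[0,0,8.5],[0,0,8.5],[0,0,8.5],[0,0,8.5],[0,0,8.5],[0,0,8.5],[0,0,0]],"claw":[0,0,0,0,0,0,0,0,0,0]}' 50
python3 -m crank '{"dp":[[0,0,0],[0,0,0],[0,0,0],[0,0,0],[0,0,0],[0,0,0]],"delta_rot":[[0,0,0],[0,0,0],[0,0,0],[0,0,0],[0,0,0],[0,0,0]],"claw":[0,255,255,255,255,255]}' 50
python3 - <<'E'
from h import *
s=sense();T=wristT(s);im,d=capture('wrist');save('w4.png',im);print(s['wrist_torque'],s['joints'].round(3))
E
```

```text
time_s: 6.15
eef_pos: [548.7, 91.3, 45.2]
ee_rot: [0.0, 0.134, 0.991, 0.0]
force: [0.6, -0.2, 0.2]
grip_width: 0.998
time_s: 6.75
eef_pos: [548.8, 91.3, 45.9]
ee_rot: [0.0, 0.135, 0.991, 0.0]
force: [0.6, 0.5, -0.3]
grip_width: 0.141
[ 0.156234   -0.05263238  0.0950082 ] [-0.046  0.552  1.588 -0.     1.001 -1.346]
```

View pics/w4.png

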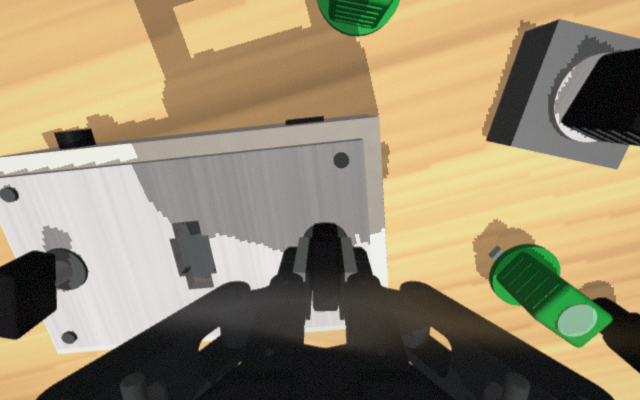

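The knob is gripped: the opening reads 12 mm and the bar is between the pads at (325,265). Now I turn it clockwise.

```bash
python3 -m crank '{"dp":[[0,0,0],[0,0,0],[0,0,0],[0,0,0],[0,0,0],[0,0,0],[0,0,0],[0,0,0],[0,0,0],[0,0,0]],"delta_rot":[[0,0,-8],[0,0,-8],[0,0,-8],[0,0,-8],[0,0,-8],[0,0,-8],[0,0,-8],[0,0,-8],[0,0,-8],[0,0,-5]],"claw":[255,255,255,255,255,255,255,255,255,255]}'
python3 -m crank '{"dp":[[0,0,0],[0,0,0]],"delta_rot":[[0,0,0],[0,0,0]],"claw":[255,255]}'
python3 - <<'E'
from h import *
s=sense();T=wristT(s);im,d=capture('wrist');save('w5.png',im);print(s['wrist_torque'],s['joints'].round(3))
E
```

```text
time_s: 7.8
eef_pos: [549.1, 91.7, 46.1]
ee_rot: [0.0, 0.724, 0.69, 0.001]
force: [1.1, 2.8, 1.8]
grip_width: 0.127
time_s: 8.0
eef_pos: [549.1, 91.6, 46.1]
ee_rot: [0.0, 0.721, 0.693, 0.001]
force: [1.8, 4.1, 3.5]
grip_width: 0.128
[ 0.63197458 -0.32581978  0.82742223] [-0.045  0.552  1.588  0.     1.    -0.006]
```

View pics/w5.png

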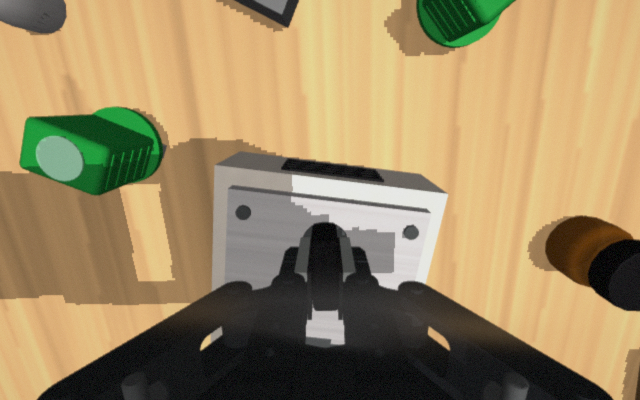

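The wrist torque of 0.8 N m shows it is on the stop. On to the right knob.

```bash
python3 -m crank '{"dp":[[0,0,0],[0,0,0],[0,0,0.5],[0,0,3],[-0.6,-3.7,0],[-0.6,-3.7,0],[-0.6,-3.7,0],[-0.7,-3.7,0],[0,0,-1],[0,0,0]],"delta_rot":[[0,0,0],[0,0,0],[0,0,0],[0,0,8.1],[0,0,8.1],[0,0,8.1],[0,0,8.1],[0,0,8.1],[0,0,8.1],[0,0,8.1]],"claw":[0,0,0,0,0,0,0,0,0,0]}' 50
python3 -m crank '{"dp":[[0,0,0],[0,0,0]],"delta_rot":[[0,0,8],[0,0,0]],"claw":[0,0]}'
python3 - <<'E'
from h import *
s=sense();T=wristT(s);im,d=capture('wrist');save('w6.png',im);print(s['wrist_torque'],s['joints'].round(3))
W=cloud(d,T);z=W[...,2]
for n,c in [('l',(548.5,91.3)),('r',(524,-56.3))]:
    Q=W[(np.hypot(W[...,0]-c[0],W[...,1]-c[1])<25)&(z>80)&(z<98)]; print(n,len(Q),rect(Q) if len(Q)>10 else '')
E
```

```text
time_s: 9.05
eef_pos: [522.8, -57.8, 70.0]
ee_rot: [-0.001, 0.305, 0.952, -0.0]
force: [-0.2, -0.2, -0.1]
grip_width: 0.999
time_s: 9.25
eef_pos: [523.5, -57.0, 70.9]
ee_rot: [-0.0, 0.239, 0.971, -0.0]
force: [-0.1, -0.3, -0.2]
grip_width: 1.0
[-0.02165845  0.0057057  -0.04390435] [-0.331  0.462  1.661 -0.     1.02  -1.418]
l 2715 (array([548.4,  90. ]), array([13.4, 36.8]), 89.6)
r 1578 (array([524. , -56.6]), array([12. , 36.6]), -28.1)
```

View pics/w6.png

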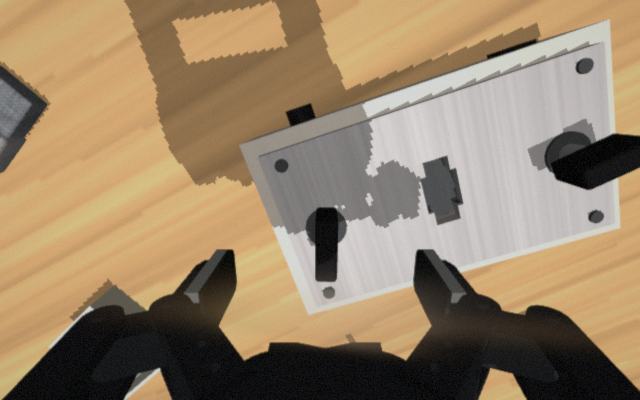

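The left bar now lies at 89.6°, which is about 1.4 rad, so it is on its stop. The right bar is centred between the open fingers at (326,245).

```bash
python3 -m crank '{"dp":[[0.05,0.05,-1.3],[0,0,-1.2],[0,0,0],[0,0,0],[0,0,0],[0,0,0],[0,0,0]],"delta_rot":[[0,0,0],[0,0,0],[0,0,0],[0,0,0],[0,0,0],[0,0,0],[0,0,0]],"claw":[0,0,255,255,255,255,255]}' 50
python3 -m crank '{"dp":[[0,0,0],[0,0,0],[0,0,0],[0,0,0],[0,0,0],[0,0,0],[0,0,0],[0,0,0],[0,0,0],[0,0,0]],"delta_rot":[[0,0,-8],[0,0,-8],[0,0,-8],[0,0,-8],[0,0,-8],[0,0,-8],[0,0,-8],[0,0,-8],[0,0,-1.4],[0,0,0]],"claw":[255,255,255,255,255,255,255,255,255,255]}'
python3 - <<'E'
from h import *
s=sense();print(s['wrist_torque'],s['joints'].round(3))
E
```

```text
time_s: 10.0
eef_pos: [524.3, -56.3, 46.0]
ee_rot: [0.0, 0.24, 0.971, -0.0]
force: [-0.3, -0.9, 2.1]
grip_width: 0.141
time_s: 11.0
eef_pos: [524.4, -56.4, 46.2]
ee_rot: [0.001, 0.725, 0.689, -0.0]
force: [-0.6, -0.4, 4.0]
grip_width: 0.126
[-0.1414847   0.10448729  1.06942129] [-3.290e-01  4.990e-01  1.679e+00 -1.000e-03  9.630e-01 -2.780e-01]
```

The right stop is reached too (1.07 N m). I release, check both bars on the way, and go above the lamp.

```bash
python3 -m crank '{"dp":[[0,0,0],[0,0,0],[0,0,1.4],[0,0,5],[-0.1,4.5,0],[-0.1,4.5,0],[-0.1,4.5,0],[-0.1,4.5,0],[-0.2,4.5,0],[-0.2,4.5,0]],"delta_rot":[[0,0,0],[0,0,0],[0,0,0],[0,0,0],[0,0,7.9],[0,0,7.9],[0,0,7.9],[0,0,7.9],[0,0,7.9],[0,0,7.9]],"claw":[0,0,0,0,0,0,0,0,0,0]}' 100
python3 -m crank '{"dp":[[-0.1,4.6,0],[0,0,0],[0,0,0]],"delta_rot":[[0,0,7.7],[0,0,0],[0,0,0]],"claw":[0,0,0]}'
python3 - <<'E'
from h import *
s=sense();T=wristT(s);im,d=capture('wrist');save('w7.png',im);print(s['eef_pos'],s['joints'].round(3))
W=cloud(d,T);z=W[...,2]
for n,c,lo,hi in [('l',(548.5,91.3),80,98),('r',(524,-56.3),80,98),('lamp',(515,259.2),70,90),('lamptop',(515,259.2),77,90)]:
    Q=W[(np.hypot(W[...,0]-c[0],W[...,1]-c[1])<32)&(z>lo)&(z<hi)]; print(n,len(Q),rect(Q) if len(Q)>10 else '')
E
```

```text
time_s: 12.0
eef_pos: [515.7, 215.6, 109.6]
ee_rot: [-0.0, 0.386, 0.922, 0.0]
force: [1.5, -0.5, -0.6]
grip_width: 1.002
time_s: 12.3
eef_pos: [514.7, 260.3, 109.3]
ee_rot: [-0.0, 0.326, 0.946, -0.0]
force: [0.2, -0.2, 0.2]
grip_width: 1.002
[514.72963133 260.32744342 109.27737945] [ 0.265  0.513  1.464  0.     1.166 -0.643]
l 82 (array([548.2,  76.2]), array([ 6.6, 13.2]), -22.9)
r 0 
lamp 2194 (array([514.9, 260.3]), array([28. , 40.2]), -38.8)
lamptop 2054 (array([515.1, 260.1]), array([27.8, 39.7]), -38.5)
```

View pics/w7.png

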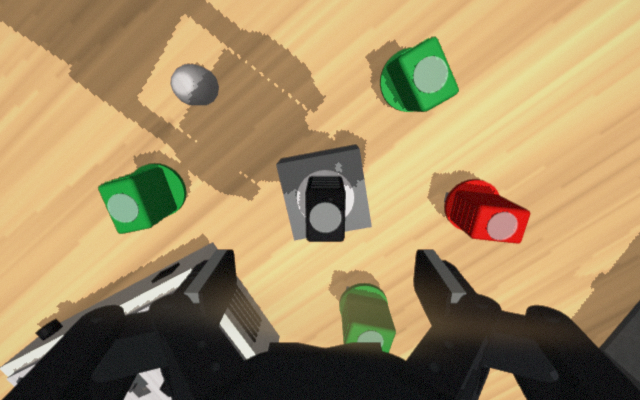

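The lamp is at (325,205), at the centre between the fingers. It measures (515, 260.2), yaw −38.5°. I descend and grip.

```bash
python3 -m crank '{"dp":[[0.03,0,-4],[0,0,-3.4],[0,0,-2],[0,0,0],[0,0,0],[0,0,0],[0,0,0],[0,0,0],[0,0,0]],"delta_rot":[[0,0,0],[0,0,0],[0,0,0],[0,0,0],[0,0,0],[0,0,0],[0,0,0],[0,0,0],[0,0,0]],"claw":[0,0,0,0,255,255,255,255,255]}' 100
python3 - <<'E'
from h import *
s=sense();T=wristT(s);im,d=capture('wrist');save('w8.png',im);print(s['eef_pos'],s['joints'].round(3),s['force'],s['wrist_torque'])
W=cloud(d,np.array(camera_model('wrist')['T_tool_cam']))
M=(np.abs(W[...,1])<40)&(np.abs(W[...,0])<25)&(W[...,2]>-60)&(W[...,2]<0)
E
```

```text
time_s: 13.25
eef_pos: [516.1, 259.9, 16.8]
ee_rot: [0.001, 0.326, 0.945, 0.0]
force: [-0.3, -0.7, 5.8]
grip_width: 0.312
[516.08248574 259.93481047  16.78812834] [ 0.264  0.632  1.538 -0.     0.969 -0.643] [-0.25365534 -0.74170276  5.78303882] [-0.14177131  0.12592003  0.00774881]
```

View pics/w8.png

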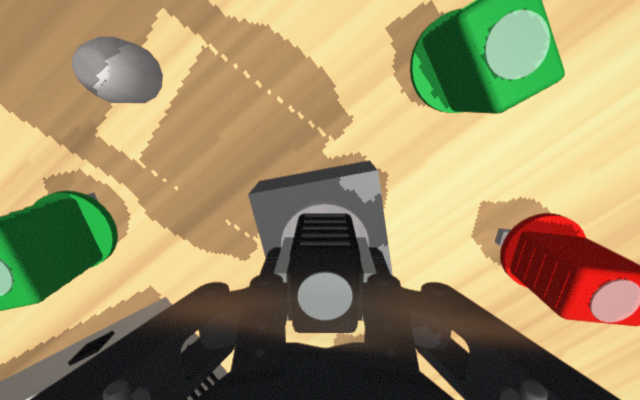

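The lamp is gripped: the block is between the pads and the width reads about 27 mm. I lift it over the left knob to the socket.

```bash
python3 -m crank '{"dp":[[0,0,2],[0,0,4],[0,0,4.5],[0.3,-4,0],[0.3,-4,0],[0.3,-4,0],[0.4,-4,0],[0.4,-4,0],[0.4,-4.2,0],[0,0,0]],"delta_rot":[[0,0,0],[0,0,0],[0,0,0],[0,0,4.8],[0,0,4.8],[0,0,4.8],[0,0,4.8],[0,0,4.8],[0,0,4.6],[0,0,0]],"claw":[255,255,255,255,255,255,255,255,255,255]}'
python3 -m crank '{"dp":[[0,0,0],[0,0,-2.5]],"delta_rot":[[0,0,0],[0,0,0]],"claw":[255,255]}'
python3 - <<'E'
from h import *
s=sense();T=wristT(s);im,d=capture('wrist');save('w9.png',im);print(s['eef_pos'],s['ee_rot'],s['joints'].round(3),s['force'],s['wrist_torque'])
np.save('w9d.npy',d);np.save('w9T.npy',T)
for c,b in [('scene',(150,260,240,450)),('side',(120,290,240,400))]:
    i2,_=capture(c);cr=i2[b[0]:b[1],b[2]:b[3]];save(c+'9.png',cv2.resize(cr,None,fx=3.5,fy=3.5,interpolation=2))
    for t in ['lamp_foot','lamp_grip','socket']:
        print(c,t,[(np.round(r['centre'],1).tolist(),round(r['p'],2)) for r in pinpoint(c,t)[:5]])
E
```

```text
time_s: 14.3
eef_pos: [536.8, 13.6, 120.7]
ee_rot: [0.0, 0.084, 0.996, -0.001]
force: [-0.5, 0.7, -1.1]
grip_width: 0.316
time_s: 14.5
eef_pos: [538.1, 18.4, 97.9]
ee_rot: [0.003, 0.082, 0.997, -0.0]
force: [0.9, -0.0, -2.4]
grip_width: 0.317
[538.0893965   18.37996966  97.94492247] [ 2.89711200e-03  8.23632774e-02  9.96598152e-01 -1.42205032e-04] [-0.184  0.445  1.604  0.     1.087 -1.59 ] [ 0.8780362  -0.02395515 -2.3572349 ] [-0.05638998 -0.01809374  0.02267725]
scene lamp_foot [([390.6, 250.0], 0.85), ([362.3, 205.9], 0.77), ([435.6, 218.4], 0.76), ([439.3, 244.2], 0.72), ([317.4, 198.7], 0.62)]
scene lamp_grip [([361.6, 192.4], 0.78), ([318.2, 183.3], 0.74), ([440.4, 207.6], 0.71), ([444.1, 229.0], 0.71), ([392.7, 232.5], 0.57)]
scene socket [([314.1, 207.9], 0.64), ([293.2, 197.3], 0.51)]
side lamp_foot [([316.0, 193.2], 0.74), ([255.2, 189.2], 0.6), ([231.4, 173.1], 0.54), ([327.7, 155.8], 0.42)]
side lamp_grip [([316.9, 175.5], 0.62), ([253.1, 175.0], 0.59), ([259.4, 113.8], 0.55), ([330.2, 144.2], 0.49)]
side socket [([316.2, 199.2], 0.83), ([410.7, 239.3], 0.44), ([271.7, 366.4], 0.44)]
```

View pics/w9.png

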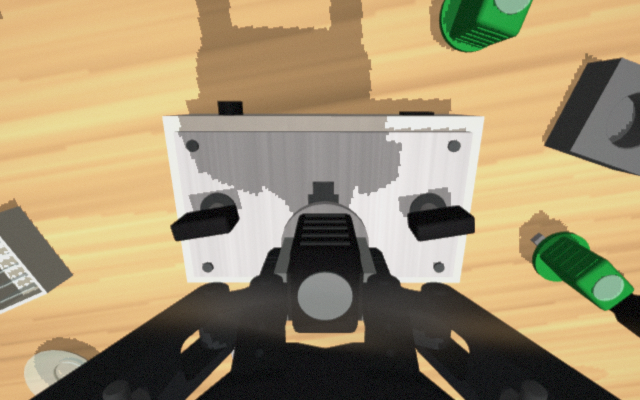

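View pics/side9.png

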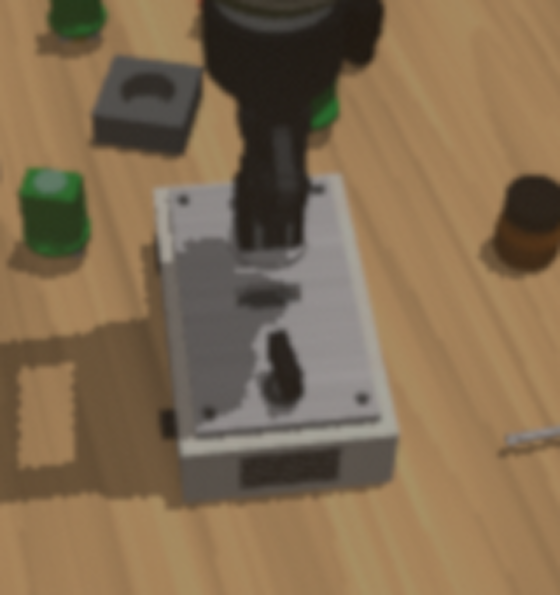

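View pics/scene9.png

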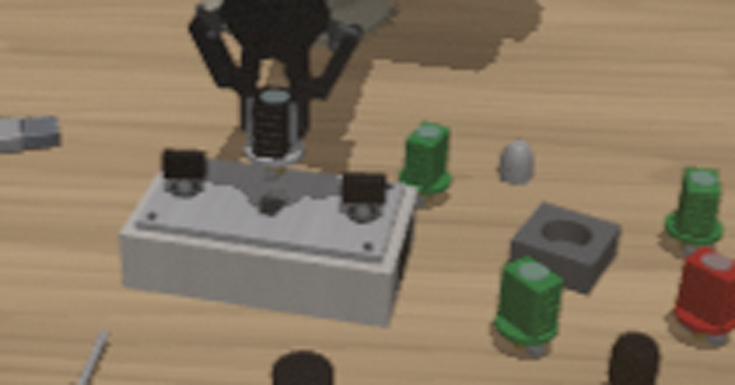

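```bash
python3 - <<'E'
from h import *
d=np.load('w9d.npy');T=np.load('w9T.npy');W=cloud(d,T);z=W[...,2]
c=(536,17);r=np.hypot(W[...,0]-c[0],W[...,1]-c[1])
v,u=np.mgrid[:400,:640]
base=W[(r<140)&(z>54)&(z<66)&(v<290)]; print('base',len(base),rect(base))
for lo,hi in [(150,170),(158,170)]:
    Q=W[(r<32)&(z>lo)&(z<hi)&(abs(u-325)<40)]; print('lamp',len(Q),rect(Q),Q[:,2].max().round(1))
t=W[(r<32)&(z>155)&(z<170)&(abs(u-325)<26)&(v>275)&(v<318)];A=np.c_[t[:,:2]-t[:,:2].mean(0),np.ones(len(t))];print('top plane',np.linalg.lstsq(A,t[:,2],rcond=None)[0].round(3))
for n,cc in [('l',(548.5,91.3)),('r',(524,-56.3))]:
    Q=W[(np.hypot(W[...,0]-cc[0],W[...,1]-cc[1])<25)&(z>80)&(z<98)]; print(n,len(Q),rect(Q))
m=cv2.imread('pics/w9.png');cv2.imwrite('pics/w9c.png',cv2.resize(m[160:340,240:410],None,fx=3.3,fy=3.3))
for b in base[:0]:pass
E
```

```text
base 30248 (array([536.7,  17. ]), array([110.7, 201.5]), 80.5)
lamp 6973 (array([536.5,  18.9]), array([33.1, 41.1]), -8.2) 169.9
lamp 6261 (array([537.1,  18.5]), array([31.2, 40.3]), -9.5) 169.9
top plane [-1.00000e-02 -2.00000e-03  1.61458e+02]
l 1615 (array([548.5,  90.8]), array([12.5, 35.9]), 89.8)
r 1518 (array([523.9, -56.3]), array([12.5, 36.7]), 89.9)
```

View pics/w9c.png

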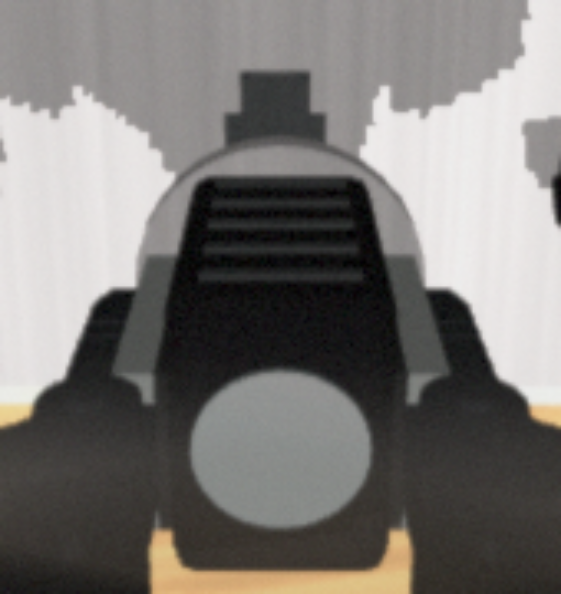

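Both bars now lie at about 89.9°, so they are at their stops. The lamp sits about 1.3 mm too far in +y. I settle, correct it, and descend to just above the plate.

```bash
python3 -m crank '{"dp":[[0,0,-1.5],[0,0,-1],[0,0,0],[0,0,0]],"delta_rot":[[0,0,0],[0,0,0],[0,0,0],[0,0,0]],"claw":[255,255,255,255]}'
python3 - <<'E'
from h import *
s=sense();T=wristT(s);im,d=capture('wrist');print(s['eef_pos'],s['ee_rot'],s['force'])
W=cloud(d,T);z=W[...,2];c=(536,17);r=np.hypot(W[...,0]-c[0],W[...,1]-c[1]);v,u=np.mgrid[:400,:640]
top=s['eef_pos'][2]+63.5
Q=W[(r<32)&(z>top-3)&(z<top+4)&(abs(u-325)<36)];print(rect(Q))
base=W[(r<140)&(z>54)&(z<66)&(v<285)]; print('base',len(base),rect(base))
save('w10.png',cv2.resize(im[140:340,230:420],None,fx=3,fy=3))
E
```

```text
time_s: 15.35
eef_pos: [536.5, 17.8, 70.9]
ee_rot: [0.0, 0.082, 0.997, 0.0]
force: [0.5, -0.8, -1.3]
grip_width: 0.315
[536.54847926  17.82317017  70.93964679] [3.57457116e-06 8.23842923e-02 9.96600636e-01 3.85139993e-06] [ 0.50402577 -0.84830712 -1.26360508]
(array([535.6,  17.8]), array([28.8, 40.7]), -8.1)
base 34423 (array([530.7,  18.2]), array([ 98.5, 201.7]), 80.5)
```

View pics/w10.png

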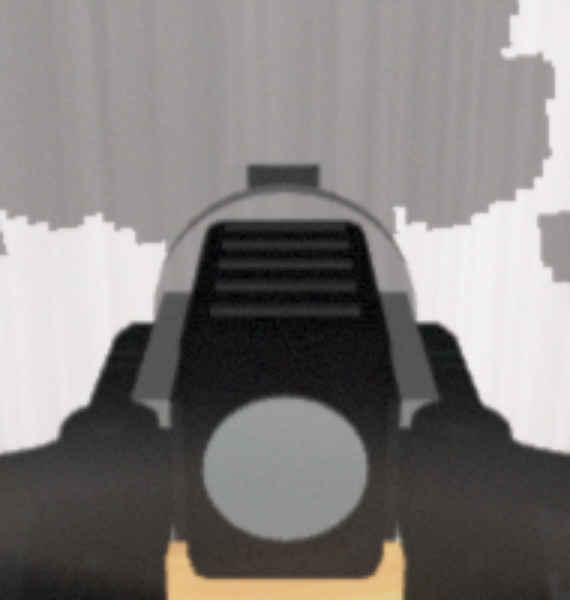

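```bash
python3 -m crank '{"dp":[[0.09,-0.05,-0.4],[0,0,-0.3],[0,0,-0.2],[0,0,0]],"delta_rot":[[0,0,0],[0,0,0],[0,0,0],[0,0,0]],"claw":[255,255,255,255]}'
python3 -m crank '{"dp":[[0,0,-0.2],[0,0,-0.2],[0,0,0]],"delta_rot":[[0,0,0],[0,0,0],[0,0,0]],"claw":[255,255,255]}'
```

```text
time_s: 15.8
eef_pos: [537.2, 17.3, 61.4]
ee_rot: [-0.0, 0.082, 0.997, 0.0]
force: [-0.7, 0.5, -1.1]
grip_width: 0.316
time_s: 16.1
eef_pos: [537.2, 17.3, 57.4]
ee_rot: [-0.0, 0.082, 0.997, 0.0]
force: [0.8, -0.2, -1.5]
grip_width: 0.313
```

The lugs have entered freely: the TCP is 7 mm below where the foot would have hit the plate, and there is no contact force. Now I push against the spring.

```bash
python3 -m crank '{"dp":[[0,0,-0.3],[0,0,-0.3],[0,0,-0.2],[0,0,-0.1],[0,0,0]],"delta_rot":[[0,0,0],[0,0,0],[0,0,0],[0,0,0],[0,0,0]],"claw":[255,255,255,255,255]}'
python3 - <<'E'
from h import *
s=sense();T=wristT(s);im,d=capture('wrist');print(s['eef_pos'],s['force'],s['wrist_torque'])
W=cloud(d,T);z=W[...,2];r=np.hypot(W[...,0]-536.5,W[...,1]-17.2);v,u=np.mgrid[:400,:640]
top=s['eef_pos'][2]+63.5
Q=W[(r<32)&(z>top-6)&(z<top+4)&(abs(u-325)<36)&(v<318)];print(rect(Q),np.median(Q[:,2]))
save('w11.png',cv2.resize(im[160:340,220:430],None,fx=3,fy=3))
E
```

```text
time_s: 16.6
eef_pos: [537.6, 17.3, 49.2]
ee_rot: [0.0, 0.082, 0.997, -0.0]
force: [-3.1, 1.0, 7.1]
grip_width: 0.316
[537.59457506  17.28019761  49.21554869] [-3.0597036   0.99380848  7.12038138] [0.14317189 0.54554557 0.01183264]
(array([532.5,  18.1]), array([28.8, 32.8]), -9.1) 112.14506518592084
```

View pics/w11.png

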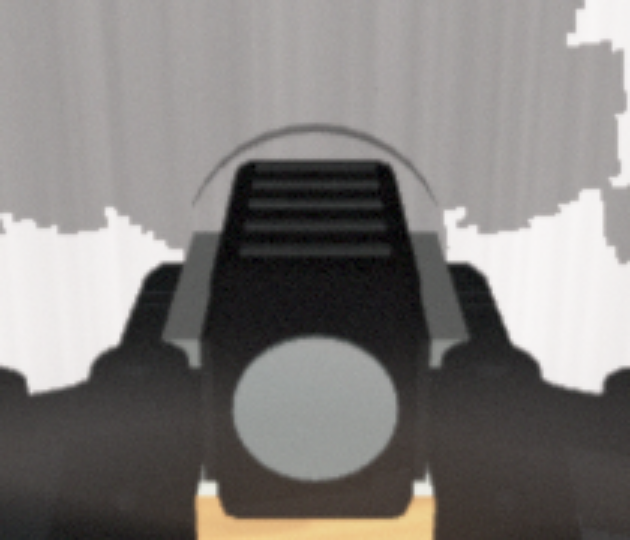

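The lamp top is at z 112.1, so the flange is about 2 mm above the plate. Spring force reads about 7 N. I now twist clockwise, correcting for the small grip offset.

```bash
python3 -m crank '{"dp":[[-0.01,-0.01,-0.1],[-0.01,-0.01,0],[-0.01,-0.01,0],[-0.01,-0.01,0],[-0.01,-0.01,0],[-0.01,-0.01,0],[-0.01,-0.01,0],[-0.01,0,0],[-0.01,0,0],[-0.01,0,0]],"delta_rot":[[0,0,-7],[0,0,-8],[0,0,-8],[0,0,-8],[0,0,-8],[0,0,-8],[0,0,-8],[0,0,-8],[0,0,-8],[0,0,-8]],"claw":[255,255,255,255,255,255,255,255,255,255]}' 110
python3 -c "
from h import *
s=sense();print(s['force'],s['wrist_torque'],s['joints'].round(3))"
```

```text
time_s: 17.65
eef_pos: [537.1, 16.2, 48.7]
ee_rot: [0.001, 0.699, 0.715, 0.0]
force: [-2.0, -1.4, 7.7]
grip_width: 0.315
[-1.98872814 -1.38086397  7.67267119] [-0.23106095  0.31096237  0.11492889] [-1.880e-01  5.120e-01  1.648e+00 -1.000e-03  9.790e-01 -2.090e-01]
```

79° so far, and the torque of 0.115 N m matches the spring. I turn on to the stop and press down.

```bash
python3 -m crank '{"dp":[[0,0,0],[0,0,0],[0,0,-0.1],[0,0,-0.1],[0,0,0],[0,0,0]],"delta_rot":[[0,0,-5],[0,0,-5],[0,0,-1],[0,0,0],[0,0,0],[0,0,0]],"claw":[255,255,255,255,255,255]}' 110
python3 - <<'E'
from h import *
s=sense();T=wristT(s);im,d=capture('wrist');print(s['eef_pos'],s['force'],s['wrist_torque'])
W=cloud(d,T);z=W[...,2];r=np.hypot(W[...,0]-536.5,W[...,1]-17.2);v,u=np.mgrid[:400,:640]
Q=W[(r<32)&(z>104)&(z<118)&(abs(u-325)<36)&(v<322)];print(rect(Q),np.median(Q[:,2]))
save('w12.png',im)
for c,b in [('scene',(150,260,240,450)),('side',(120,290,240,400))]:
    i2,_=capture(c);save(c+'12.png',cv2.resize(i2[b[0]:b[1],b[2]:b[3]],None,fx=3.5,fy=3.5,interpolation=2))
E
```

```text
time_s: 18.25
eef_pos: [536.9, 16.2, 46.8]
ee_rot: [0.001, 0.763, 0.647, 0.0]
force: [-3.6, -1.6, 10.0]
grip_width: 0.314
[536.90494452  16.15145691  46.81216323] [-3.63618798 -1.56267249 10.02516086] [-0.21358735  0.65669603  0.08094829]
(array([537.5,  19.9]), array([28.9, 35.8]), 80.9) 109.65148939143188
```

View pics/w12.png

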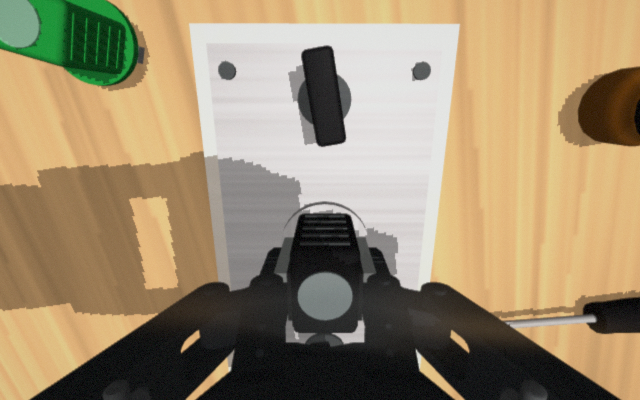

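View pics/scene12.png

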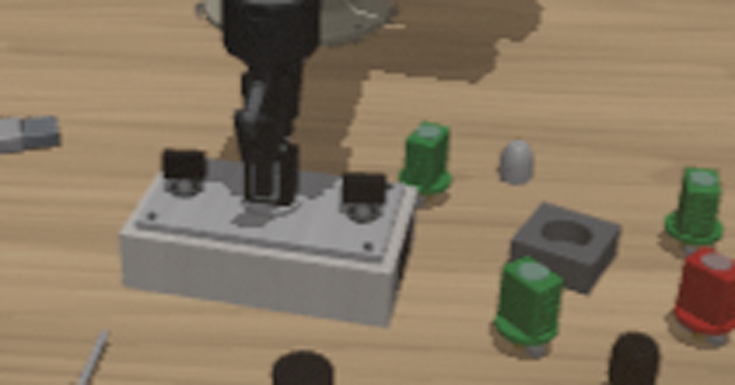

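The lamp is twisted 90.4° and its top is at 109.7, which is flush. The force is still only about the spring's own, so I press another 1 mm for margin and check.

```bash
python3 -m crank '{"dp":[[0,0,-0.05],[0,0,-0.05],[0,0,0],[0,0,0],[0,0,0]],"delta_rot":[[0,0,-1],[0,0,0],[0,0,0],[0,0,0],[0,0,0]],"claw":[255,255,255,255,255]}' 110
python3 - <<'E'
from h import *
s=sense();T=wristT(s);im,d=capture('wrist');print(s['eef_pos'],s['force'],s['wrist_torque'],s['dq'].round(4))
W=cloud(d,T);z=W[...,2];r=np.hypot(W[...,0]-536.5,W[...,1]-17.2);v,u=np.mgrid[:400,:640]
Q=W[(r<32)&(z>104)&(z<118)&(abs(u-325)<36)&(v<330)];print(rect(Q),np.median(Q[:,2]))
t=W[(r<25)&(abs(u-325)<22)&(v>280)&(v<315)];A=np.c_[t[:,:2]-t[:,:2].mean(0),np.ones(len(t))];print('top plane',np.linalg.lstsq(A,t[:,2],rcond=None)[0].round(3))
Q=W[(np.hypot(W[...,0]-524,W[...,1]+56.3)<25)&(z>80)&(z<98)]; print('r',rect(Q))
save('w13.png',cv2.resize(im[180:350,230:420],None,fx=3,fy=3))
c='side';i2,_=capture(c);save('side13.png',cv2.resize(i2[130:280,240:400],None,fx=3.7,fy=3.7,interpolation=2))
for t in ['lamp_grip']: print([(onz(c,q['centre'],92).round(1).tolist(),round(q['p'],2)) for q in pinpoint(c,t)])
E
```

```text
time_s: 18.9
eef_pos: [537.0, 16.1, 46.8]
ee_rot: [0.001, 0.768, 0.64, 0.0]
force: [-7.3, -1.7, 20.4]
grip_width: 0.313
[536.96961604  16.10505211  46.76865021] [-7.3429462  -1.67956908 20.42864122] [-0.22855232  1.41125437  0.01964476] [ 0.0018 -0.0015  0.0015 -0.0005  0.0007  0.0009]
(array([537.3,  17.9]), array([28.8, 39.1]), 79.7) 109.59084793614434
top plane [4.00000e-03 1.50000e-02 1.10401e+02]
r (array([0., 0.]), array([0., 0.]), 0.0)
[([417.1, 98.6, 92.0], 0.8), ([543.1, 22.4, 92.0], 0.56), ([470.6, 316.7, 92.0], 0.45)]
```

View pics/side13.png

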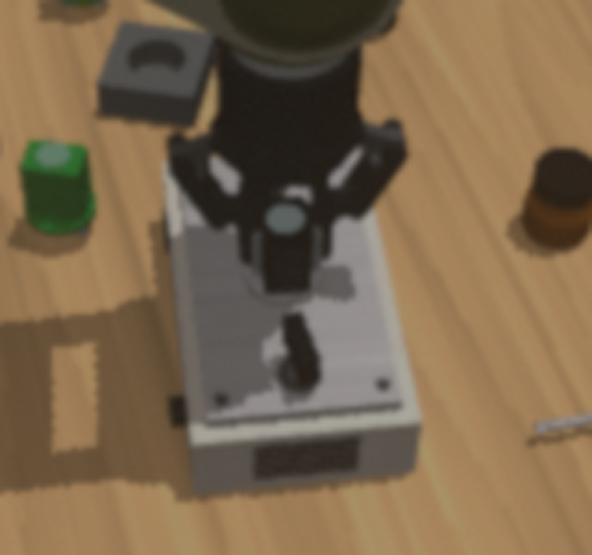

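View pics/w13.png

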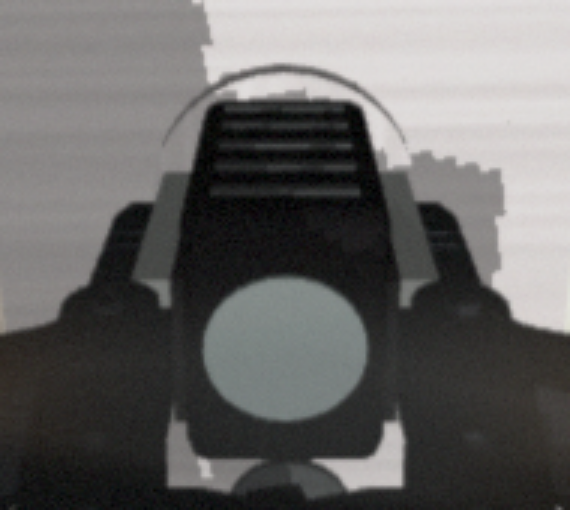

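The last 1 mm raised the force from 10 to 20 N with no movement, so the flange sits hard on the plate. The twist is about 89°, the offset about 1 mm, the tilt under 0.02 rad, and everything is at rest. I hand it in.

```bash
python3 -c "
from rig import *
print(finish_job()); s=sense(); print(s['time_s'],s['eef_pos'],s['force'],s['grip_width'])"
```

```text
the job is handed in; nothing more can be done
None
the job is handed in; nothing more can be done
```

The job is handed in: both bolt knobs are at their stops, and the lamp is in the socket, twisted about 89° and held flush by the gripper. `finish_job()` gave no verdict, and the clock read 18.9 s before the last camera checks, against the 61 s limit.

- **Knobs:** before I inserted the lamp, both bars measured about 99° from the light base's x yaw of −9.5°, which is about 1.4 rad of turn. I felt each stop as wrist torque, 0.8 N m on the left and 1.07 N m on the right. I did not re-measure the knobs at the very end.
- **Lamp:** it was about 1 mm off the socket axis and tilted less than 0.02 rad, with the arm at rest. The flange was on the plate: the last 1 mm of push raised the force from 10 to 20 N without any movement. The grip was set to 110 N, with the fingers at the block's width.
- **Twist stop:** I did not feel a clear hard stop at the end of the lamp's twist. The angle is well past the 1.3 rad needed and inside the range where the stop should be.
- **Bystanders:** the arm and gripper came near none of them, and the ones visible in the later pictures had not moved. I did not measure their positions.

Two things disagreed along the way:
- **Finger length:** the real fingertips end about 25 mm short of the reported TCP when shut, and 38 mm short when open. My first grip on the left knob closed just above it without touching anything, and I corrected for this afterwards.
- **Side camera:** its network put the lamp about 7 mm from the wrist-depth position. I trusted the wrist depth, which matched the given sizes and the free insertion.

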